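Sweep the loan tokens into the return slot

TASK

Sweep the three brass loan tokens on the wooden tray through the narrow gate so that they drop into the slot behind it, one at a time and in any order. Push them along the deck with the fingers, never lifting them, and do not shift the rubber stamp and the pencil sharpener that stand on the tray, nor the other things on the counter.

Things in the scene. Friction and masses are not known exactly. Their poses are not given: they have to be found in the camera images.
- tray: fixed wooden tray, 356 mm wide (y), 298 mm long (x). Origin at its underside, z up; x runs from the open sorting deck to the slot, away from the robot but for its yaw. The flat, felt-lined deck is 60 mm above the underside, x -160 to 50, y -170 to 170 mm; rims 12 mm high above it along both sides, a lip 5 mm high along the near edge (x -166 to -160 mm), a rail 20 mm high along the far edge.
- gate (a point): middle of the gate at deck height, x 50, y 0, z 60 mm in the tray's frame, same axes. The gate is the only opening, 46 mm wide (y -23 to 23), in a partition 20 mm high above the deck that stands across the tray from x 50 to 62 mm in the tray's frame.
- slot (a point): middle of the slot's mouth at deck height, x 85, y 0, z 60 mm in the tray's frame. The slot is an open pit as wide as the gate, 46 mm, from x 50 to 120 mm, 56 mm deep. Its near edge is level with the front of the partition, so a token falls once its centre is a few mm past the gate point.
- token1_center (a point): centre of a loose round brass token lying flat on the deck, 32 mm diameter, 8 mm thick, about 50 g; this point is 4 mm above its underside, 64 mm above the tray's underside while on the deck; z is its axis, its yaw means nothing. All three tokens are identical.
- token2_center (a point): centre of a loose round brass token lying flat on the deck, 32 mm diameter, 8 mm thick, about 50 g; this point is 4 mm above its underside, 64 mm above the tray's underside while on the deck; z is its axis, its yaw means nothing. All three tokens are identical.
- token3_center (a point): centre of a loose round brass token lying flat on the deck, 32 mm diameter, 8 mm thick, about 50 g; this point is 4 mm above its underside, 64 mm above the tray's underside while on the deck; z is its axis, its yaw means nothing. All three tokens are identical.
- stamp: rubber stamp standing on the tray's deck beside the tokens: round wooden foot 32 mm diameter, 10 mm high, with a turned wooden handle above it up to 24 mm thick, 51 mm high in all, 60 g; loose, not to be shifted; origin at the centre of its underside, z up
- sharpener: small steel pencil sharpener lying on the tray's deck among the tokens: block 26 x 20 x 17 mm (x, y, z), 40 g; loose, not to be shifted; origin at the centre of its underside, z up
- cup: paper drinking cup on the counter, 84 mm diameter at the rim, 110 mm high; loose, leave alone; origin at the centre of its underside
- sanitizer: clear hand-gel bottle on the counter, 56 mm diameter, 150 mm high; loose, leave alone; origin at the centre of its underside
- stapler: black stapler on the counter, 140 x 36 mm, 65 mm high; loose, leave alone; origin at the centre of its underside, x along its length
- tape: black tape dispenser on the counter, 140 x 55 mm, 76 mm high; loose, leave alone; origin at the centre of its underside, x along its length
- token1: the same token as token1_center; origin at the centre of its underside
- token2: the same token as token2_center; origin at the centre of its underside
- token3: the same token as token3_center; origin at the centre of its underside

How it is judged:
On the way, in this order (a step that is already met when the one before it is completed fails the run):
1. a first token has dropped into the slot, alone (((z of token1_center in the frame of tray below 0.048 m and x of token1_center in the frame of tray between 0.045 and 0.125 m and y of token1_center in the frame of tray between -0.03 and 0.03 m) or (z of token2_center in the frame of tray below 0.048 m and x of token2_center in the frame of tray between 0.045 and 0.125 m and y of token2_center in the frame of tray between -0.03 and 0.03 m) or (z of token3_center in the frame of tray below 0.048 m and x of token3_center in the frame of tray between 0.045 and 0.125 m and y of token3_center in the frame of tray between -0.03 and 0.03 m))), for 0.2 s.
2. a second token has dropped into the slot, after the first and before the third ((((z of token1_center in the frame of tray below 0.048 m and x of token1_center in the frame of tray between 0.045 and 0.125 m and y of token1_center in the frame of tray between -0.03 and 0.03 m) and (z of token2_center in the frame of tray below 0.048 m and x of token2_center in the frame of tray between 0.045 and 0.125 m and y of token2_center in the frame of tray between -0.03 and 0.03 m)) or ((z of token1_center in the frame of tray below 0.048 m and x of token1_center in the frame of tray between 0.045 and 0.125 m and y of token1_center in the frame of tray between -0.03 and 0.03 m) and (z of token3_center in the frame of tray below 0.048 m and x of token3_center in the frame of tray between 0.045 and 0.125 m and y of token3_center in the frame of tray between -0.03 and 0.03 m)) or ((z of token2_center in the frame of tray below 0.048 m and x of token2_center in the frame of tray between 0.045 and 0.125 m and y of token2_center in the frame of tray between -0.03 and 0.03 m) and (z of token3_center in the frame of tray below 0.048 m and x of token3_center in the frame of tray between 0.045 and 0.125 m and y of token3_center in the frame of tray between -0.03 and 0.03 m)))), for 0.2 s.
3. the third token has dropped into the slot (z of each of token1_center, token2_center, token3_center in the frame of tray below 0.048 m and x of token1_center in the frame of tray between 0.045 and 0.125 m and y of token1_center in the frame of tray between -0.03 and 0.03 m and x of token2_center in the frame of tray between 0.045 and 0.125 m and y of token2_center in the frame of tray between -0.03 and 0.03 m and x of token3_center in the frame of tray between 0.045 and 0.125 m and y of token3_center in the frame of tray between -0.03 and 0.03 m), for 0.2 s.
At the end, for the whole second after the job is handed in: All three tokens lie at rest in the slot, their centres at least 12 mm below the deck; the stamp and the sharpener are within 12 mm, and the cup, bottle, stapler and tape dispenser within 20 mm, of where they were (all of step 3 and linear speed of each of token1, token2, token3 below 0.03 m/s and distance of each of stamp, sharpener from where it was at the start of the episode below 0.012 m and distance of each of cup, sanitizer, stapler, tape from where it was at the start of the episode below 0.02 m); the robot touches nothing.
It fails at once if a token is lifted off the deck (its centre more than 15 mm higher than when it lies on the deck) (z of any of token1_center, token2_center, token3_center in the frame of tray above 0.079 m).
It fails at once if the stamp or the sharpener is shifted by more than 12 mm (distance of any of stamp, sharpener from where it was at the start of the episode above 0.012 m).
It fails at once if another thing on the counter is shifted by more than 20 mm (distance of any of cup, sanitizer, stapler, tape from where it was at the start of the episode above 0.02 m).
It also fails if it takes over 64 s, if anything falls off the work surface, if the arm or the gripper's body presses on something with over 40 N, if the wrist force passes 120 N, or if a joint passes its speed limit or range.

ROBOT

A 6-joint arm with a two-finger parallel gripper is mounted at the origin on the work surface. World frame = base frame: x ahead of the robot, y to its left, z up, the work surface at z = 0. Lengths are in m, angles in rad, forces in N, time in s.
With the tool pointing down it reaches from about 0.275 to 0.85 m from the base axis. Payload 5.2 kg.
Tool frame: the origin (TCP) lies midway between the tips of the shut fingers; the grasp point (between the pads) lies 19 mm behind it (r.tcp_to_grasp is the distance from the TCP to the grasp point, in m); z points along the fingers, y is the line along which they close (so a half turn about z gives the same grasp; the last joint's range is limited). The gripper opens to 85 mm and grips with 20 to 120 N. Pads are 22 mm wide; open, the fingers measure 114 mm over their backs; the gripper's body (76 mm by 85 mm) begins 54 mm behind the grasp point. The pads swing forward as they close: fully open they stand 13 mm farther back than shut.
Start: joints at [-1.477, 0.259, 1.535, -0, 1.348, -0.203], TCP at [0.161, -0.526, 0.231] pointing down, gripper open.
Joint ranges: [-3.14, 3.14], [-0.91, 2.08], [0.19, 2.58], [-1.22, 4.36], [0.22, 2.71], [-3.12, 3.12]. Speed limits (rad/s): [2.57, 2.57, 3.14, 3.14, 3.14, 3.14].

INTERFACE

Orientations are given as [roll, pitch, yaw] about the fixed x, y, z axes, in that order (R = Rz(yaw) Ry(pitch) Rx(roll)).
In Python, from cell import r gives the robot as it stands.
- The arm moves only by the shell command python3 -m crank 'ROWS' [OPENING] [FORCE]. ROWS is JSON, a list of rows, each a list of 2 entries, a list of its own where there are three numbers: the shift along the tool's x, y, z in cm, then the turn about the tool's z in degrees. In form: [[[tx, ty, tz], roll], ...]. A call has 1 to 10 rows; each row is the pose to reach, as a shift and turn from the pose commanded when the call began, along the tool's axes at that moment; what a row does not reach only later rows make up. A row lasts 1/12 s, in which the tool goes at most 41.7 mm and 7.16 degrees, less where a joint would pass 70% of its speed; a pose out of reach is approached as far as the arm can. A call with a gripper value outside its range is refused whole. OPENING is the finger opening in cm, from 0 to 8.54, set as the call begins (- or left out, the last holds). The fingers move at their own pace and stop on an object; FORCE is the grip in N (left out, the last holds). Time passes only in rows, so rows that repeat a pose let the fingers close. It gives the time, the measured TCP pose, the force, the opening and the grip force at its end, in the units of the state.
- r.sense(): the state, without advancing time (a new reading comes with each control period).
- r.read_camera(name): name is "scene" or "top" or "wrist"; returns a dict with "pixels" (480x640x3 uint8, red, green, blue), "fx", "fy", "cx", "cy" (pixels), "distortion" ([k1, k2, p1, p2, k3] as OpenCV has them; the pictures are not rectified), "R" (3x3) and "t" (3): a world point X has camera coordinates R X + t. Camera axes: x right, y down, z forward; pixel columns grow to the right and rows downward; lengths in m; the calibration is good to about 2 mm. A picture is of the moment at which its call begins. There is no depth.
- r.sign_off(): hands the job in; it is judged then, once.
The state is a dict: "time": time; "q": joint angles; "qd": joint speeds; "tau": joint torques, N m; "position": TCP position; "tool_rot": TCP orientation; "ft_force": force on the tool from outside, world axes, zero at the start; "ft_torque": the same for the moment, N m; "gripper_width": finger opening in m; "grip_force": force on a finger pad.
Only numpy, scipy, OpenCV 4.12 (cv2) and the standard library are available. Lean on these libraries where they do the work, as an engineer would, in place of code of your own. Each camera call takes 0.05 s, during which the arm holds its last target. There are 200 camera calls.

## Working session

There is one attempt and no reset: what is moved stays moved. The work goes in short steps, Python scripts to look and compute and a shell command to move; the robot and the scene stay as the last step left them, time stands still between calls to the robot, and variables do not carry over. Pictures are saved under pics/ and viewed, at most 10 in all, crops included, and the job is handed in when it is done.

```bash
mkdir -p pics; ls
python3 - <<'E'
from cell import r
import cv2
s=r.sense(); print(s['time'],s['position'],s['tool_rot'],s['gripper_width'])
for n in ('top','scene'):
    c=r.read_camera(n); cv2.imwrite(f'pics/{n}0.png',c['pixels'][:,:,::-1]); print(n,c['fx'],c['cx'],c['cy'],c['distortion'],c['R'],c['t'])
E
```

```text
pics
0.0 [ 0.16080484 -0.52540595  0.23046543] [-3.13978004e+00 -3.75594306e-04  2.96780841e-01] 0.08554171347718358
top 477.46923166147013 313.78773125231913 242.91697748638038 [-0.03377137  0.          0.          0.          0.        ] [[ 0.01078424 -0.99981074  0.0161923 ]
 [-0.99719094 -0.0119535  -0.07394149]
 [ 0.07412105 -0.01534942 -0.99713112]] [-0.03155083  0.53094525  1.10108537]
scene 558.0817636558284 309.041218146265 242.635365681052 [-0.05413798  0.          0.          0.          0.        ] [[ 0.57145106  0.8206295  -0.00330346]
 [ 0.5395347  -0.37873582 -0.75197174]
 [-0.61834133  0.42793272 -0.65918707]] [-0.26845687 -0.22368957  1.94255546]
```

View pics/top0.png

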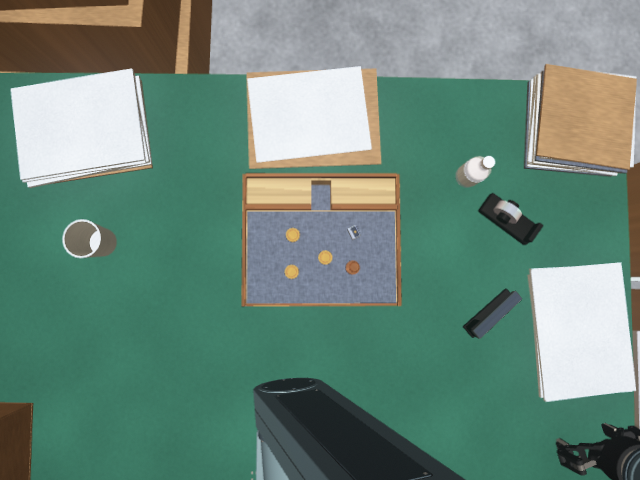

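View pics/scene0.png

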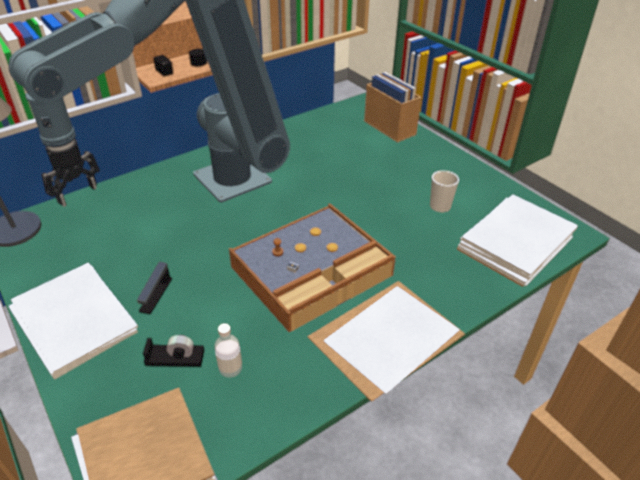

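The top view shows the tray at about (243–400, 173–305). Tokens are at (292,235), (325,257) and (291,271), the stamp at (353,267), the sharpener at (353,231) and the slot at (320,195). I'll enlarge it.

Run:
```python
import cv2
i=cv2.imread('pics/top0.png')[165:315,225:415]
cv2.imwrite('pics/crop0.png',cv2.resize(i,None,fx=4,fy=4,interpolation=cv2.INTER_CUBIC))
```

```text
(no output)
```

View pics/crop0.png

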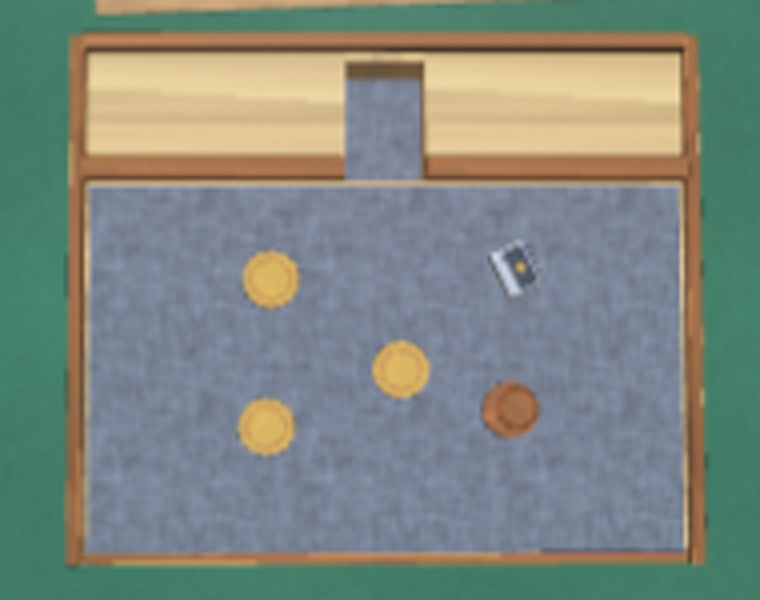

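```bash
cat > h.py <<'E'
import numpy as np,cv2
def world(c,uv,z):
    K=np.array([[c['fx'],0,c['cx']],[0,c['fy'],c['cy']],[0,0,1]])
    p=cv2.undistortPoints(np.array(uv,float).reshape(-1,1,2),K,np.array(c['distortion'])).reshape(-1,2)
    R=np.array(c['R']);t=np.array(c['t'])
    d=np.c_[p,np.ones(len(p))]@R; o=-R.T@t
    return o+d*((z-o[2])/d[:,2])[:,None]
E
python3 - <<'E'
from cell import r
from h import *
c=r.read_camera('top')
f=lambda u,v:((u+.5)/4-.5+225,(v+.5)/4-.5+165)
def P(n,uv,z): 
    w=world(c,[f(*uv)],z)[0]; print(n,w.round(4)); return w
print(-c['R'].T@c['t'])
gl=P('gl',(346,181),.06);gr=P('gr',(422,181),.06)
a=P('partL',(88,184),.06);b=P('partR',(686,184),.06)
nl=P('nearL',(85,552),.06);nr=P('nearR',(687,551),.06)
far=P('topL',(69,34),.08);P('topR',(697,34),.08)
tk=[P('t1',(271,279),.068),P('t2',(401,369),.068),P('t3',(267,427),.068)]
st=P('stamp',(510,413),.066);sh=P('sharp',(515,269),.0755)
g=(gl+gr)/2; 
e=(b-a)[:2]; yaw=np.arctan2(-e[0],-e[1])*-1; yaw=np.arctan2(e[0],-e[1]); print('yaw',np.degrees(yaw), np.degrees(np.arctan2(-(nr-nl)[0],(nr-nl)[1])))
ex=np.array([np.cos(yaw),np.sin(yaw)]);ey=np.array([-ex[1],ex[0]])
for n,p in zip(['nl','nr','a','b','t1','t2','t3','stamp','sharp'],[nl,nr,a,b]+tk+[st,sh]):
    d=p[:2]-g[:2]; print(n,(1000*np.array([50+0,0])*0+1000*np.array([d@ex,d@ey])+[50,0]).round(1))
E
```

```text
[ 0.44818044 -0.00829719  1.13769625]
gl [ 0.6036 -0.018   0.06  ]
gr [ 0.6042 -0.0613  0.06  ]
partL [0.6    0.1285 0.06  ]
partR [ 0.6045 -0.2122  0.06  ]
nearL [0.3923 0.1258 0.06  ]
nearR [ 0.3962 -0.2124  0.06  ]
topL [0.6819 0.1385 0.08  ]
topR [ 0.687  -0.2149  0.08  ]
t1 [0.5464 0.0236 0.068 ]
t2 [ 0.4966 -0.05    0.068 ]
t3 [0.4633 0.0247 0.068 ]
stamp [ 0.4727 -0.1115  0.066 ]
sharp [ 0.553  -0.113   0.0755]
yaw 0.7544632646249139 -179.34151656857776
nl [-159.4  168.2]
nr [-159.9 -170. ]
a [ 48.3 168.2]
b [  48.3 -172.5]
t1 [-6.7 64. ]
t2 [-57.4  -8.9]
t3 [-89.7  66.1]
stamp [-82.2 -70.1]
sharp [ -1.9 -72.7]
```

```bash
cat >> h.py <<'E'
def goto(s,xyz,yawdeg):
    from scipy.spatial.transform import Rotation as Ro
    R=Ro.from_euler('xyz',s['tool_rot']).as_matrix()
    y=np.degrees(np.arctan2(R[1,0],R[0,0]))
    print('d cm',(100*R.T@(np.array(xyz)-s['position'])).round(2),'roll',round(y-yawdeg,2),'z',s['position'][2].round(4),'F',np.round(s['ft_force'],1))
E
python3 - <<'E'
from cell import r
from h import *
goto(r.sense(),[.457,-.054,.15],5.4)
E
```

```text
d cm [ 42.11 -36.42   8.13] roll 11.6 z 0.2307 F [0.5 0.  0.1]
```

```bash
python3 -m crank '[[[42.1,-36.4,3],11.6],[[42.1,-36.4,3],11.6],[[42.1,-36.4,3],11.6],[[42.1,-36.4,3],11.6],[[42.1,-36.4,3],11.6],[[42.1,-36.4,3],11.6],[[42.1,-36.4,3],11.6],[[42.1,-36.4,3],11.6],[[42.1,-36.4,3],11.6],[[42.1,-36.4,3],11.6]]' 2.0 20
python3 - <<'E'
from cell import r
from h import *
goto(r.sense(),[.457,-.054,.12],5.4)
E
```

```text
time: 0.98
position: [0.3827, -0.1717, 0.2088]
tool_rot: [3.141, -0.0, 0.094]
ft_force: [0.6, -0.2, 0.1]
gripper_width: 0.0198
grip_force: 0.0
d cm [  8.5  -11.02   8.88] roll -0.02 z 0.2088 F [ 0.6 -0.2  0.1]
```

```bash
python3 -m crank '[[[8.5,-11,8.5],0],[[8.5,-11,8.5],0],[[8.5,-11,8.5],0],[[8.5,-11,8.5],0],[[8.5,-11,8.5],0],[[8.5,-11,8.5],0],[[8.5,-11,8.5],0]]'
python3 - <<'E'
from cell import r
from h import *
s=r.sense();goto(s,[.457,-.054,.066],5.4)
c=r.read_camera('wrist'); cv2.imwrite('pics/w1.png',c['pixels'][:,:,::-1])
E
```

```text
time: 1.57
position: [0.4564, -0.0562, 0.1239]
tool_rot: [3.141, 0.001, 0.096]
ft_force: [0.0, 0.0, 0.4]
gripper_width: 0.0202
grip_force: 0.0
d cm [ 0.08 -0.22  5.79] roll 0.07 z 0.1239 F [0.  0.  0.4]
```

View pics/w1.png

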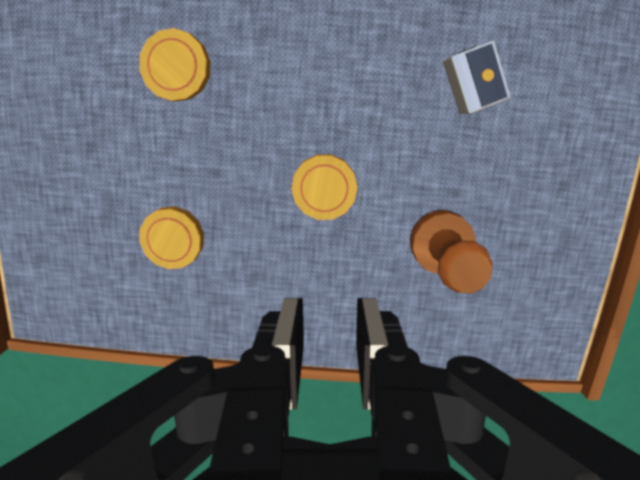

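The wrist view shows the middle token at (325,187), straight ahead of the fingers. The stamp (445,240) is to the right and clear of the fingertips. I'll narrow the opening so the linkage clears it better, then lower.

```bash
python3 -m crank '[[[0,-0.2,2],0],[[0,-0.2,4],0],[[0,-0.2,5],0],[[0,-0.2,5],0],[[0,-0.2,5],0]]' 1.4
python3 - <<'E'
from cell import r
from h import *
s=r.sense();goto(s,[.457,-.054,.064],5.4)
c=r.read_camera('wrist'); cv2.imwrite('pics/w2.png',c['pixels'][:,:,::-1])
E
```

```text
time: 2.03
position: [0.4563, -0.0554, 0.0745]
tool_rot: [3.141, -0.0, 0.092]
ft_force: [-0.4, 0.2, 0.3]
gripper_width: 0.0143
grip_force: 0.0
d cm [ 0.08 -0.14  1.05] roll -0.12 z 0.0745 F [-0.4  0.2  0.3]
```

View pics/w2.png

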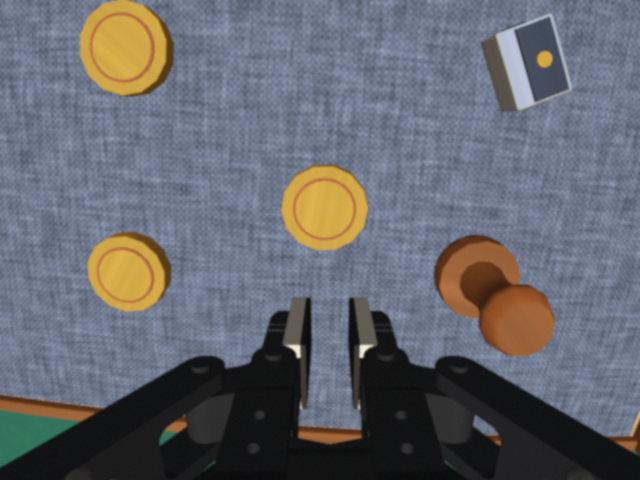

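The token is centred at (325,207), with the fingers' mid-plane at column 330 and the stamp handle (515,320) clear of the linkage. I'll lower to the deck gently.

```bash
python3 -m crank '[[[0,-0.15,0.6],0],[[0,-0.15,0.8],0],[[0,-0.15,0.9],0],[[0,-0.15,0.9],0]]'; python3 -m crank '[[[0,0,0.1],0],[[0,0,0.1],0]]';python3 -m crank '[[[0,0,0.1],0],[[0,0,0.1],0]]'
```

```text
time: 2.42
position: [0.4562, -0.0527, 0.0649]
tool_rot: [3.142, -0.0, 0.094]
ft_force: [0.2, -0.0, 0.3]
gripper_width: 0.0144
grip_force: 0.0
time: 2.58
position: [0.4562, -0.0526, 0.0639]
tool_rot: [3.142, -0.0, 0.095]
ft_force: [0.3, 0.3, 0.1]
gripper_width: 0.0143
grip_force: 0.0
time: 2.75
position: [0.4562, -0.0526, 0.0628]
tool_rot: [-3.142, 0.0, 0.094]
ft_force: [-0.6, -0.0, -0.5]
gripper_width: 0.014
grip_force: 0.0
```

```bash
python3 -m crank '[[[0.8,0,0],0],[[1.6,0,0],0],[[2.4,0,0],0],[[3.2,0,0],0],[[4,0,0],0],[[4.8,0,0],0],[[5.6,0,0],0],[[6.4,0,0],0],[[7.2,0,0],0],[[8,0,0],0]]'
python3 - <<'E'
from cell import r
from h import *
s=r.sense();goto(s,[.582,-.040,.0625],5.4)
c=r.read_camera('wrist'); cv2.imwrite('pics/w3.png',c['pixels'][:,:,::-1])
E
```

```text
time: 3.58
position: [0.5366, -0.045, 0.0628]
tool_rot: [-3.142, 0.0, 0.094]
ft_force: [-0.8, 0.2, 0.8]
gripper_width: 0.0137
grip_force: 0.3
d cm [ 4.56 -0.07  0.03] roll 0.01 z 0.0628 F [-0.8  0.2  0.8]
```

View pics/w3.png

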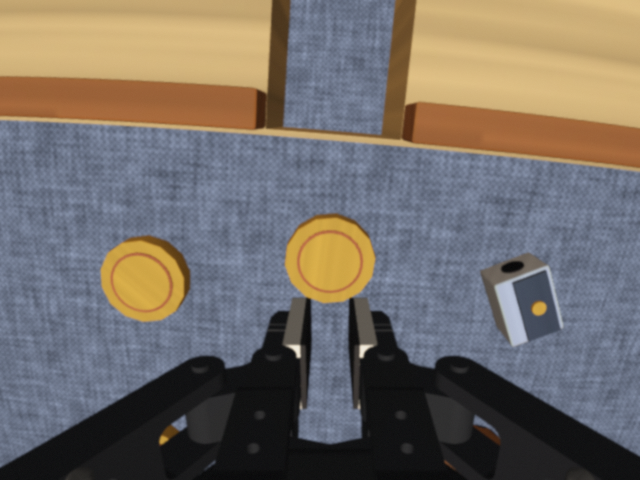

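The token sits in the finger cradle at (330,258) and the gate's middle is at (335,133), so it is well aligned. I'll push it through.

```bash
python3 -m crank '[[[0.8,0.02,0],0],[[1.6,0.05,0],0],[[2.4,0.1,0],0],[[3.2,0.1,0],0],[[4,0.1,0],0],[[4.5,0.1,0],0],[[4.8,0.1,0],0],[[5,0.1,0],0],[[5,0.1,0],0]]'
python3 - <<'E'
from cell import r
from h import *
s=r.sense();goto(s,[.582,-.040,.0625],5.4)
c=r.read_camera('wrist'); cv2.imwrite('pics/w4.png',c['pixels'][:,:,::-1])
E
```

```text
time: 4.38
position: [0.5861, -0.0414, 0.0628]
tool_rot: [3.142, -0.0, 0.094]
ft_force: [-0.0, 0.5, 0.2]
gripper_width: 0.014
grip_force: 0.0
d cm [-0.39 -0.18  0.03] roll 0.01 z 0.0628 F [-0.   0.5  0.2]
```

View pics/w4.png

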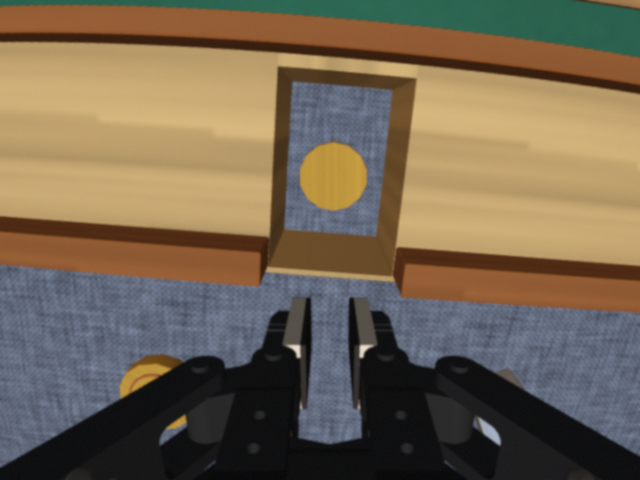

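The first token lies in the slot at (333,177). Next is the far-left token, which I'll push in −y onto the gate axis with the tool at yaw 90.

```bash
python3 -m crank '[[[-1,0,-2],0],[[-2,0,-5],-5],[[-4,-10.5,-5],-12],[[-4,-10.5,-5],-19],[[-4,-10.5,-5],-26],[[-4,-10.5,-5],-33],[[-4,-10.5,-5],-40],[[-4,-10.5,-5],-47],[[-4,-10.5,-5],-54],[[-4,-10.5,-5],-61]]'
python3 - <<'E'
from cell import r
from h import *
s=r.sense();goto(s,[.546,.0635,.0628],90)
E
```

```text
time: 5.27
position: [0.5355, 0.0595, 0.113]
tool_rot: [-3.142, 0.0, 1.165]
ft_force: [-1.2, 0.3, 0.4]
gripper_width: 0.0142
grip_force: 0.0
d cm [0.78 0.8  5.02] roll -23.23 z 0.113 F [-1.2  0.3  0.4]
```

```bash
python3 -m crank '[[[0.78,0.8,0],-7],[[0.78,0.8,0],-14],[[0.78,0.8,0],-21],[[0.78,0.8,0],-23],[[0.78,0.8,0],-23]]'
python3 - <<'E'
from cell import r
from h import *
s=r.sense();goto(s,[.546,.0635,.0628],90)
E
```

```text
time: 5.68
position: [0.5461, 0.0633, 0.1129]
tool_rot: [-3.141, 0.0, 1.562]
ft_force: [0.5, -0.5, 0.9]
gripper_width: 0.0138
grip_force: 0.0
d cm [ 0.02 -0.01  5.01] roll -0.53 z 0.1129 F [ 0.5 -0.5  0.9]
```

```bash
python3 -m crank '[[[0,0.05,2.5],-0.5],[[0,0.05,4.2],-0.5],[[0,0.05,5],-0.5],[[0,0.05,5],-0.5],[[-0.8,0.05,5],-0.5],[[-1.6,0.05,5],-0.5],[[-2.4,0.05,5],-0.5],[[-3.2,0.05,5],-0.5],[[-4,0.05,5],-0.5],[[-4.8,0.05,5],-0.5]]';python3 -m crank '[[[-0.8,0,0],0],[[-1.6,0,0],0],[[-2.2,0,0],0],[[-2.6,0,0],0],[[-2.9,0,0],0],[[-3,0,0],0],[[-3,0,0],0]]'
python3 - <<'E'
from cell import r
from h import *
s=r.sense();goto(s,[.546,-.0146,.0628],90)
c=r.read_camera('wrist'); cv2.imwrite('pics/w5.png',c['pixels'][:,:,::-1])
E
```

```text
time: 6.52
position: [0.5467, 0.0142, 0.0633]
tool_rot: [3.141, 0.0, 1.568]
ft_force: [-0.6, 0.3, 0.8]
gripper_width: 0.0138
grip_force: 0.3
time: 7.1
position: [0.5464, -0.0149, 0.0628]
tool_rot: [-3.141, 0.0, 1.569]
ft_force: [-0.0, -0.6, -0.5]
gripper_width: 0.0139
grip_force: 0.0
d cm [ 0.03 -0.04  0.  ] roll -0.11 z 0.0628 F [-0.  -0.6 -0.5]
```

View pics/w5.png

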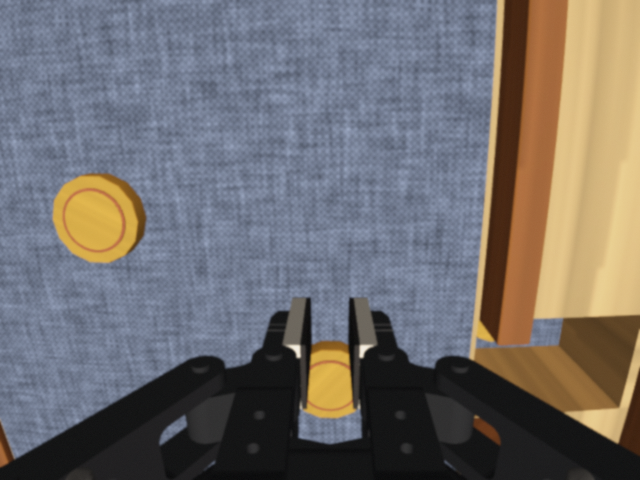

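The token is cradled at (330,378), on the gate axis. I'll reposition behind it.

```bash
python3 -m crank '[[[1,0,0],0],[[1,0,-3],0],[[1,0,-6],7],[[0,-4,-6],14],[[-2.5,-4,-6],21],[[-2.5,-4,-6],28],[[-2.5,-4,-6],35],[[-2.5,-4,-6],42],[[-2.5,-4,-6],49],[[-2.5,-4,-6],56]]';python3 -m crank '[[[0,0,0],7],[[0,0,0],14],[[0,0,0],21],[[0,0,0],28],[[0,0,0],33],[[0,0,0],33]]'
python3 - <<'E'
from cell import r
from h import *
s=r.sense();goto(s,[.506,-.040,.0628],0.8)
E
```

```text
time: 7.98
position: [0.5062, -0.0387, 0.1229]
tool_rot: [-3.141, -0.0, 0.586]
ft_force: [-0.6, -0.8, -0.6]
gripper_width: 0.0138
grip_force: 0.0
time: 8.48
position: [0.5063, -0.0386, 0.1228]
tool_rot: [-3.141, 0.0, 0.014]
ft_force: [-0.1, -0.7, -0.5]
gripper_width: 0.0139
grip_force: 0.0
d cm [-0.03  0.14  6.  ] roll -0.02 z 0.1228 F [-0.1 -0.7 -0.5]
```

```bash
python3 -m crank '[[[0,0.15,3],0],[[0,0.15,5.2],0],[[0,0.15,6],0],[[0,0.15,6],0],[[0.8,0.15,6],0],[[1.6,0.15,6],0],[[2.4,0.15,6],0],[[3.2,0.15,6],0],[[4,0.15,6],0],[[4.8,0.15,6],0]]';python3 -m crank '[[[0.8,0.05,0],0],[[1.6,0.1,0],0],[[2.4,0.1,0],0],[[2.8,0.1,0],0],[[3.1,0.1,0],0],[[3.2,0.1,0],0],[[3.2,0.1,0],0]]'
python3 - <<'E'
from cell import r
from h import *
s=r.sense();goto(s,[.585,-.040,.0628],0.8)
c=r.read_camera('wrist'); cv2.imwrite('pics/w6.png',c['pixels'][:,:,::-1])
E
```

```text
time: 9.32
position: [0.5555, -0.0404, 0.0631]
tool_rot: [3.141, -0.0, 0.016]
ft_force: [0.1, -0.7, 0.2]
gripper_width: 0.0142
grip_force: 0.3
time: 9.9
position: [0.5865, -0.0409, 0.0628]
tool_rot: [-3.142, 0.0, 0.016]
ft_force: [-0.9, -1.1, 0.2]
gripper_width: 0.014
grip_force: 0.0
d cm [-0.15 -0.09 -0.  ] roll 0.11 z 0.0628 F [-0.9 -1.1  0.2]
```

View pics/w6.png

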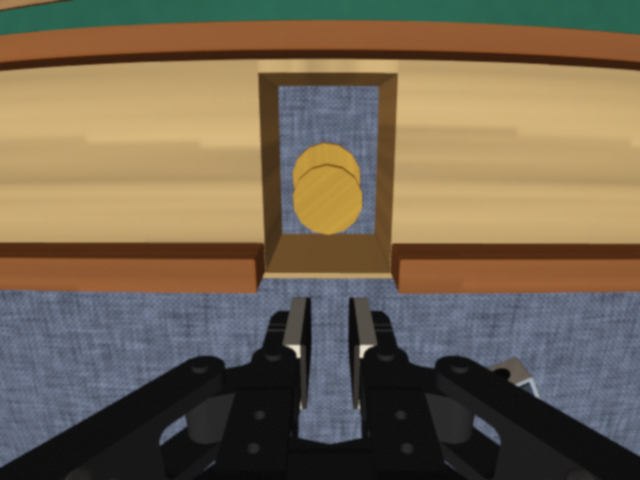

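The second token lies on the first in the slot (328,200). Now the last token, the same way.

```bash
python3 -m crank '[[[-1,0,-2],0],[[-2,0,-6],-5],[[-6,-5,-6],-12],[[-9,-8,-6],-19],[[-12.2,-10.4,-6],-26],[[-12.2,-10.4,-6],-33],[[-12.2,-10.4,-6],-40],[[-12.2,-10.4,-6],-47],[[-12.2,-10.4,-6],-54],[[-12.2,-10.4,-6],-61]]';python3 -m crank '[[[0,0,0],-7],[[0,0,0],-14],[[0,0,0],-21],[[0,0,0],-28],[[0,0,0],-28]]'
python3 - <<'E'
from cell import r
from h import *
s=r.sense();goto(s,[.464,.0650,.0628],90)
E
```

```text
time: 10.78
position: [0.4622, 0.0614, 0.1232]
tool_rot: [3.141, -0.0, 1.087]
ft_force: [0.1, 0.5, -0.5]
gripper_width: 0.0138
grip_force: 0.0
time: 11.2
position: [0.4624, 0.0612, 0.123]
tool_rot: [-3.142, 0.0, 1.573]
ft_force: [-0.2, 0.2, 0.2]
gripper_width: 0.0144
grip_force: 0.0
d cm [0.38 0.16 6.02] roll 0.15 z 0.123 F [-0.2  0.2  0.2]
```

Push from y 0.065 to −0.0146 (8 cm); take the last look afterwards.

```bash
python3 -m crank '[[[0.4,0.15,3],0],[[0.4,0.15,5.2],0],[[0.4,0.15,6],0],[[0.4,0.15,6],0],[[-0.4,0.15,6],0],[[-1.2,0.15,6],0],[[-2,0.15,6],0],[[-2.8,0.15,6],0],[[-3.6,0.15,6],0],[[-4.4,0.15,6],0]]';python3 -m crank '[[[-0.8,0,0],0],[[-1.6,0,0],0],[[-2.4,0,0],0],[[-2.8,0,0],0],[[-3.1,0,0],0],[[-3.2,0,0],0],[[-3.2,0,0],0]]'
python3 - <<'E'
from cell import r
from h import *
s=r.sense();goto(s,[.464,-.0146,.0628],90)
c=r.read_camera('wrist'); p=c['pixels']
hsv=cv2.cvtColor(p,cv2.COLOR_RGB2HSV)
m=cv2.inRange(hsv,(17,120,120),(30,255,255)); m[:, 480:]=0
n,l,st,ce=cv2.connectedComponentsWithStats(m)
print([(s_[:5],c_.round()) for s_,c_ in zip(st[1:],ce[1:]) if s_[4]>300])
E
```

```text
time: 12.03
position: [0.4644, 0.016, 0.0633]
tool_rot: [3.141, 0.0, 1.568]
ft_force: [0.4, -0.7, 0.3]
gripper_width: 0.014
grip_force: 0.3
time: 12.62
position: [0.4641, -0.015, 0.0628]
tool_rot: [-3.142, -0.0, 1.569]
ft_force: [-0.8, 0.4, 0.1]
gripper_width: 0.014
grip_force: 0.0
d cm [ 0.04 -0.01  0.  ] roll -0.11 z 0.0628 F [-0.8  0.4  0.1]
[(array([310, 342,  40,  24, 685], dtype=int32), array([330., 353.])), (array([ 307,  363,   46,   46, 1758], dtype=int32), array([330., 386.])), (array([304, 403,  51,  15, 368], dtype=int32), array([329., 411.]))]
```

The token is cradled at column 330, as before. I'll reposition behind it.

```bash
python3 -m crank '[[[1,0,0],0],[[1,0,-3],0],[[1,0,-6],7],[[0,-4,-6],14],[[-2.5,-4,-6],21],[[-2.5,-4,-6],28],[[-2.5,-4,-6],35],[[-2.5,-4,-6],42],[[-2.5,-4,-6],49],[[-2.5,-4,-6],56]]';python3 -m crank '[[[0,0,0],7],[[0,0,0],14],[[0,0,0],21],[[0,0,0],28],[[0,0,0],33],[[0,0,0],33]]'
python3 - <<'E'
from cell import r
from h import *
s=r.sense();goto(s,[.424,-.0405,.0628],0.8)
E
```

```text
time: 13.5
position: [0.4239, -0.0388, 0.1229]
tool_rot: [-3.141, -0.0, 0.586]
ft_force: [0.4, -0.3, -0.7]
gripper_width: 0.0135
grip_force: 0.0
time: 14.0
position: [0.424, -0.0388, 0.1228]
tool_rot: [-3.141, 0.0, 0.014]
ft_force: [0.1, 0.8, -0.2]
gripper_width: 0.014
grip_force: 0.0
d cm [0.   0.17 6.  ] roll -0.02 z 0.1228 F [ 0.1  0.8 -0.2]
```

```bash
python3 -m crank '[[[0,0.17,3],0],[[0,0.17,5.2],0],[[0,0.17,6],0],[[0,0.17,6],0],[[0.8,0.17,6],0],[[1.6,0.2,6],0],[[2.4,0.2,6],0],[[3.2,0.2,6],0],[[4,0.25,6],0],[[4.8,0.25,6],0]]';python3 -m crank '[[[0.8,0.05,0],0],[[1.6,0.05,0],0],[[2.4,0.1,0],0],[[3.2,0.1,0],0],[[4,0.1,0],0],[[4.8,0.1,0],0],[[5.6,0.15,0],0],[[6.4,0.15,0],0]]'
python3 - <<'E'
from cell import r
from h import *
s=r.sense();goto(s,[.5865,-.0409,.0628],0.8)
c=r.read_camera('wrist'); p=c['pixels']
hsv=cv2.cvtColor(p,cv2.COLOR_RGB2HSV)
m=cv2.inRange(hsv,(17,120,120),(30,255,255))
n,l,st,ce=cv2.connectedComponentsWithStats(m)
print([(s_[:5],c_.round()) for s_,c_ in zip(st[1:],ce[1:]) if s_[4]>300])
E
```

```text
time: 14.83
position: [0.4734, -0.0416, 0.0632]
tool_rot: [3.141, -0.001, 0.016]
ft_force: [-0.8, -0.1, -0.5]
gripper_width: 0.014
grip_force: 0.3
time: 15.5
position: [0.5369, -0.042, 0.0628]
tool_rot: [3.142, 0.0, 0.016]
ft_force: [-0.9, -0.8, 1.1]
gripper_width: 0.0139
grip_force: 0.3
d cm [ 4.96 -0.03  0.  ] roll 0.11 z 0.0628 F [-0.9 -0.8  1.1]
[(array([ 290,   27,   73,   96, 5717], dtype=int32), array([326.,  75.])), (array([ 286,  216,   89,   87, 2774], dtype=int32), array([329., 256.])), (array([ 300,  233,   60,   58, 2715], dtype=int32), array([330., 261.]))]
```

The token is in the cradle at (330,259), so I'll finish the push.

```bash
python3 -m crank '[[[0.8,0,0],0],[[1.6,0,0],0],[[2.4,0,0],0],[[3.2,0,0],0],[[4,0,0],0],[[4.5,0,0],0],[[4.9,0,0],0],[[5,0,0],0],[[5,0,0],0]]';python3 -m crank '[[[-1,0,-2],0],[[-2,0,-5],0],[[-5,0,-9],0],[[-8,0,-12],0],[[-8,0,-12],0],[[-8,0,-12],0],[[-8,0,-12],0]]'
python3 - <<'E'
from cell import r
from h import *
c=r.read_camera('wrist'); cv2.imwrite('pics/w7.png',c['pixels'][:,:,::-1])
E
```

```text
time: 16.3
position: [0.5863, -0.0412, 0.0628]
tool_rot: [-3.142, 0.0, 0.016]
ft_force: [-0.8, -0.1, 0.4]
gripper_width: 0.0144
grip_force: 0.0
time: 16.88
position: [0.5063, -0.0425, 0.183]
tool_rot: [3.141, -0.001, 0.015]
ft_force: [-1.0, 0.5, -0.5]
gripper_width: 0.0142
grip_force: 0.0
```

View pics/w7.png

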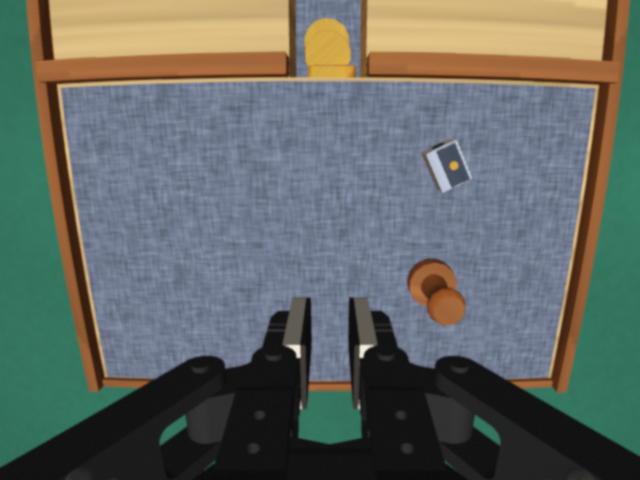

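The deck is clear, and the stamp (432,283) and sharpener (448,166) look unmoved. The third token seems to stand tilted against the slot's near wall at (331,71), so I'll check its height from its width in calibrated pixels.

Run:
```python
from cell import r
from h import *
for nm,roi in (('wrist',(0,90,280,380)),('top',(170,215,305,336))):
    c=r.read_camera(nm); p=c['pixels']; print(nm,-np.array(c['R']).T@c['t'])
    a,b,l,q=roi
    h=cv2.cvtColor(p,cv2.COLOR_RGB2HSV)[a:b,l:q]
    m=cv2.inRange(h,(17,120,110),(30,255,255))
    prev=None
    for i,row in enumerate(m):
        x=np.flatnonzero(row)
        if len(x)>3: print(i+a,x[0]+l,x[-1]+l,h[i,(x[0]+x[-1])//2], end=' | ')
    print()
    K=np.array([[c['fx'],0,c['cx']],[0,c['fy'],c['cy']],[0,0,1]])
    g=np.array([.603,-.0405])
    for z in (.02,.036,.048,.064):
      for dx in (0,.008,.035):
        P=np.array([[g[0]+dx,g[1]+.016,z],[g[0]+dx,g[1]-.016,z]])
        print(z,dx,cv2.projectPoints(P,cv2.Rodrigues(np.array(c['R']))[0],np.array(c['t']),K,np.array(c['distortion']))[0].reshape(-1).round(1))
s=r.sense();print(s['time'])
```

```text
wrist [ 0.57927467 -0.04240882  0.32313147]
0 289 367 [111  54 136] | 1 289 367 [111  54 133] | 7 289 367 [111  53 135] | 10 289 367 [109  56 142] | 12 289 367 [111  52 141] | 13 289 367 [110  54 146] | 14 289 367 [110  52 151] | 15 289 367 [113  41 148] | 17 289 367 [ 18  90 170] | 18 289 367 [ 20 145 199] | 19 289 367 [ 21 166 209] | 20 289 367 [ 21 169 210] | 21 289 367 [ 21 168 211] | 22 289 367 [ 21 170 210] | 23 289 367 [ 21 168 211] | 24 289 367 [ 21 168 211] | 25 289 367 [ 21 168 211] | 26 289 367 [ 21 168 211] | 27 289 367 [ 21 169 210] | 28 289 367 [ 21 170 207] | 29 289 367 [ 21 171 206] | 30 289 367 [ 21 170 208] | 31 289 366 [ 21 169 211] | 32 289 366 [ 21 169 210] | 33 289 366 [ 21 170 210] | 34 289 366 [ 21 168 212] | 35 289 366 [ 21 168 212] | 36 289 366 [ 21 169 213] | 37 289 366 [ 21 168 212] | 38 289 366 [ 21 167 212] | 39 289 366 [ 21 168 211] | 40 289 366 [ 21 170 209] | 41 289 366 [ 21 169 208] | 42 289 366 [ 21 169 207] | 43 289 366 [ 21 170 207] | 44 289 366 [ 21 170 207] | 45 289 366 [ 21 169 207] | 46 289 366 [ 21 167 209] | 47 289 366 [ 21 168 209] | 48 289
[... 1029 characters left out ...]
 [301.7  80.8 353.   81.6]
0.048 0.008 [301.7  67.4 353.4  68.2]
0.048 0.035 [301.9  21.2 354.5  22.1]
0.064 0 [299.9  78.3 354.5  79.2]
0.064 0.008 [299.9  64.1 354.8  64.9]
0.064 0.035 [300.1  14.9 356.1  15.8]
top [ 0.44818044 -0.00829719  1.13769625]

0.02 0 [313.7 212.6 327.2 212.8]
0.02 0.008 [313.7 209.2 327.3 209.4]
0.02 0.035 [313.9 197.9 327.4 198.1]
0.036 0 [313.8 211.6 327.6 211.8]
0.036 0.008 [313.8 208.2 327.6 208.4]
0.036 0.035 [314.  196.8 327.7 196.9]
0.048 0 [313.9 210.9 327.8 211.1]
0.048 0.008 [313.9 207.5 327.8 207.7]
0.048 0.035 [314.  195.9 327.9 196.1]
0.064 0 [314.  209.9 328.1 210.1]
0.064 0.008 [314.  206.4 328.1 206.6]
0.064 0.035 [314.2 194.7 328.2 194.8]
17.0333
```

The token's 47 px width matches a height of about 0.02 m in the pit; at deck level it would be about 55 px. It's well below the limit, so I'll hand in.

```bash
python3 -c "
from cell import r
print(r.sign_off())"
```

```text
the job is handed in; nothing more can be done
None
```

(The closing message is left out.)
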